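# Clamp the second label plate of a specimen plinth

### The arm

A 6-joint arm with a two-finger parallel gripper is mounted at the origin on the work surface. World frame = base frame: x ahead of the robot, y to its left, z up, the work surface at z = 0. Lengths are in m, angles in rad, forces in N, time in s.
With the tool pointing down it reaches from about 0.375 to 0.9 m from the base axis. Payload 3.1 kg.
Tool frame: the origin (TCP) lies on the centre line of the jaws, within the pads' length; the fingertips stand 11 mm ahead of it and the grasp point (between the pads) lies 8 mm behind it (tcp_to_tips is the distance from the TCP to the fingertips, in m); z points along the fingers, y is the line along which they close (so a half turn about z gives the same grasp; the last joint's range is limited). The gripper opens to 87 mm and grips with 3 to 60 N. Pads are 19 mm wide; open, the fingers measure 117 mm over their backs; the gripper's body (75 mm by 190 mm) begins 51 mm behind the grasp point.
Start: joints at [1.056, 0.527, 1.433, -0, 1.181, -0.178], TCP at [0.206, 0.59, 0.234] pointing down, gripper open.
Joint ranges: [-3.08, 3.08], [-0.75, 2.2], [0.22, 2.44], [-1.43, 4.57], [0, 2.65], [-2.85, 2.85]. Speed limits (rad/s): [2.79, 2.79, 3.14, 3.14, 3.14, 3.14].

### API

Orientations are given as a rotation vector (axis times angle).
In Python, from rig import read_state, grab_frame, camera_info, sign_off, tcp_to_tips gives the robot as it stands.
- The arm moves only by the tool step_arm, never from a script. Its argument "plan" is one flat list of numbers, 7 for each row, row after row: the shift along the world's x, y, z in units of 10 cm (1.0 is 10 cm), then the turn, a rotation vector about the world's x, y, z in units of 360 degrees (1.0 is 360 degrees), then the gripper command: -1 is fully open, 1 is shut, values between are in proportion. In form: [dx, dy, dz, ax, ay, az, jaw, dx, dy, dz, ax, ay, az, jaw, ...]. A call has 1 to 20 rows; each row shifts and turns the commanded pose from where the row before left it; what a row does not reach is not made up. A row lasts 1/12 s, in which the tool goes at most 41.7 mm and 7.16 degrees, less where a joint would pass 70% of its speed; a pose out of reach is approached as far as the arm can. A call with a number of a shift or a turn outside -1 to 1 is refused whole. A call with a gripper value outside its range is refused whole. The fingers move at their own pace and stop on an object; "newtons" is the grip in N (left out, the last holds). Time passes only in rows, so rows that do not move let the fingers close. It gives the time, the measured TCP pose, the force, the opening and the grip force at its end, in the units of the state.
- read_state(): the state, without advancing time (a new reading comes with each control period).
- grab_frame(name): name is "scene" or "top" or "wrist"; returns (picture, depth): 400x640x3 uint8, red, green, blue; 400x640 float32, m along the optical axis (not along the pixel's ray), 0 where there is no reading.
- camera_info(name): a dict with "K" (3x3 intrinsics, pixels), "R" (3x3) and "t" (3): a world point X has camera coordinates R X + t; the wrist camera has in their place "T_tool_cam" (4x4, takes a point from camera to tool coordinates, whose origin is the TCP and whose axes are the flange's). Camera axes: x right, y down, z forward; pixel columns grow to the right and rows downward; lengths in m; the calibration is good to about 2 mm. A picture is of the moment at which its call begins: read the wrist's pose just before it. camera_info takes no time and is no camera call.
- sign_off(): hands the job in; it is judged then, once.
The state is a dict: "clock": time; "joint_positions": joint angles; "joint_velocities": joint speeds; "tau": joint torques, N m; "tool_pos": TCP position; "tool_rot": TCP orientation; "wrist_force": force on the tool from outside, world axes, zero at the start; "ft_torque": the same for the moment, N m; "opening": opening from 0.0 (shut) to 1.0 (fully open); "grip_force": force on a finger pad.
Only numpy, scipy, OpenCV 4.12 (cv2) and the standard library are available. Lean on these libraries where they do the work, as an engineer would, in place of code of your own. Each camera call takes 0.05 s, during which the arm holds its last target. There are 200 camera calls.

### The job

In the little bonding press the wooden plinth has had its white label plate pressed on. Now turn the plinth so that its blue label plate squarely faces the press's round pad, stand it back upright on the dark mat between pad and steel bar, and let go of it; next flip the red safety catch right over, off the lever, and only then pull the black lever outwards, away from the plinth, all the way to its stop, so that the pad presses the blue plate. Finish while still holding the lever pulled there with the gripper (it springs back if let go), and leave the bottle, jar and beaker alone.

Things in the scene. Friction and masses are not known exactly. Their poses are not given: they have to be found in the camera images.
- press: cream bench press, bolted down, base plate 110 x 320 x 15 mm; origin under the base, z up, +y along the push rod from the lever to the steel bar, -x the side of the catch's tab. Offsets (x, y, z) in mm below are in this frame. Steel bar 80 x 20 mm, face at y = 134, top z = 51; rod guide y -37 to -7, top z = 55; catch post x -47 to -37, y -46 to -24, top z = 192
- seat (a point): centre of the dark mat on the press base (70 mm along x, 66 along y), where the plinth stands, at (0, 100, 15) in the press frame, on top of the base; x, y, z axes as the press. Free gap pad to bar 70 mm
- plinth_center (a point): centre (half-way up) of the loose wooden plinth, 50 x 50 x 80 mm tall, about 0.15 kg, standing on the mat, a little askew. +x face: blue plate, low down, with a blue stripe on top along that edge; -y face: white plate; z up. Blue looks roughly along the press's +x at first and must look along its -y, to the pad. The upper 44 mm stand clear above the bar: grip there, across either pair of faces
- pad_face (a point): centre of the front of the round black pad, 30 mm across, on the push rod; at (0, 64, 35) when back. Pulling the lever drives it 26 mm along the press's +y: it slides the plinth up against the steel bar, then gives by a spring, so the last 0.13 rad of lever press the plinth with up to about 8 N
- catch (a joint): angle (rad) of the red catch: 0 lying level, across the lever's outer side and blocking it; 3.0 flipped right over towards the plinth, at its stop. It turns about a level axis along the press's x, stays where it is left (light friction, 0.05 N m)
- catch_hinge (a point): point on the catch's hinge axis, at (-74, -35, 180) in the press frame, level with the tab in x; the axis runs along the press's x
- catch_tab (a point): middle of the catch's tab, a red round bar 12 mm thick along the press's x, 84.5 mm from the hinge axis. Closed, it is at (-74, -119.5, 180); flipping lifts it over the hinge towards the press's +y. The bar is free 18 mm either side of this point; pinched across, it turns between the fingers
- lever (a joint): angle (rad) of the lever: 0 upright (sprung back), 0.55 pulled to its stop outwards, along the press's -y. It turns about a level axis along the press's x through the pivot; pulling takes up to about 12 N at the grip
- lever_top (a point): top centre of the lever's black round grip (20 mm thick, 75 mm long, below this point along the lever), 110 mm above the pivot, so at (0, -100, 190) in the press frame when the lever is up
- lever_arm: the whole lever, its origin on the lever's pivot at (0, -100, 80) in the press frame, z along the lever up to its top
- pad: the pad; origin 14 mm behind its front face, axes as the press
- plinth: the plinth, origin at the centre of its underside, axes as in plinth_center
- glue_bottle: white glue bottle with red cap, 40 mm wide, 110 mm tall, standing loose; origin under its base. Leave alone
- jar: amber jar, 60 mm wide, 80 mm tall, standing loose; origin under its base. Leave alone
- beaker: glass beaker, 68 mm wide, 75 mm tall, standing loose beyond the press; origin under its base. Leave alone
Not all that is in view belongs to the job. Leave any purple look-alike of the plinth alone.

How it is judged:
By the outcome, as a careful person would: the job done as asked, in the order asked, and still so for the second after the job is handed in, while the arm keeps its last pose, push and grip.
It also fails if it takes over 67 s, if anything falls off the work surface, if the arm or the gripper's body presses on something with over 40 N, if the wrist force passes 120 N, or if a joint passes its speed limit or range.

## Working session

There is one attempt and no reset: what is moved stays moved. The work goes in short steps, Python scripts to look and compute and a tool call to move; the robot and the scene stay as the last step left them, time stands still between calls to the robot, and variables do not carry over. Pictures are saved under pics/ and viewed, at most 10 in all, crops included, and the job is handed in when it is done.

Besides the shell and the picture viewer there is one more tool, called by a JSON object that holds its "op" and its "data", one argument or row to a line. step_arm: Moves the arm, as the interface text tells. Its arguments: {"type":"object","properties":{"plan":{"type":"array","items":{"type":"number"}},"newtons":{"type":"number"}},"required":["plan"]}

```bash
mkdir -p pics; ls; python3 - <<'E'
from rig import *
import cv2,numpy as np
for n in("scene","top"):
    p,d=grab_frame(n); cv2.imwrite(f"pics/{n}0.png",p[:,:,::-1]); np.save(f"pics/{n}0.npy",d)
    c=camera_info(n); print(n,c["K"],c["R"],c["t"])
print(camera_info("wrist")); print(read_state()); print(tcp_to_tips)
E
```

```text
pics
scene [[427.57948388   0.         321.46164622]
 [  0.         427.57948388 201.70854902]
 [  0.           0.           1.        ]] [[ 0.86190909  0.50693562 -0.01135787]
 [ 0.38265353 -0.66497094 -0.64139685]
 [-0.33269956  0.54847965 -0.7671252 ]] [-0.53539849 -0.18060535  1.58622789]
top [[447.50522734   0.         313.65682527]
 [  0.         447.50522734 200.24291421]
 [  0.           0.           1.        ]] [[-0.01866654 -0.99980039 -0.00712279]
 [-0.99741242  0.01911569 -0.06930404]
 [ 0.06942636  0.0058107  -0.99757016]] [0.01066985 0.62939132 1.52058293]
{'K': array([[296.79554552,   0.        , 320.0454921 ],
       [  0.        , 296.79554552, 194.14707491],
       [  0.        ,   0.        ,   1.        ]]), 'T_tool_cam': array([[ 1.11817970e-03, -9.53109638e-01, -3.02623145e-01,
         8.34774269e-02],
       [ 9.99999375e-01,  1.07353017e-03,  3.13878992e-04,
        -9.55603340e-05],
       [ 2.57139847e-05, -3.02623307e-01,  9.53110242e-01,
        -1.51209207e-01],
       [ 0.00000000e+00,  0.00000000e+00,  0.00000000e+00,
         1.00000000e+00]])}
{'clock': 0.1, 'joint_positions': array([ 1.05649008e+00,  5.28394108e-01,  1.43376784e+00, -6.41310677e-05,
        1.18138627e+00, -1.78495850e-01]), 'joint_velocities': array([ 0.00015509, -0.00247106, -0.00339204,  0.00060787, -0.00118545,
       -0.00148012]), 'tau': array([-3.36757203e-04, -4.40985310e+01, -1.77150983e+01,  6.34569791e-02,
        5.35036891e-02, -5.11703115e-05]), 'tool_pos': array([0.20562815, 0.58953279, 0.23265863]), 'tool_rot': array([-5.24875062e-01, -3.09681792e+00,  2.92038017e-03]), 'wrist_force': array([0.17922386, 0.18843858, 0.20377948]), 'ft_torque': array([-0.02606141, -0.03429549,  0.01467399]), 'grip_force': 0.0, 'opening': 1.0003697068891397}
0.011
```

View pics/scene0.png

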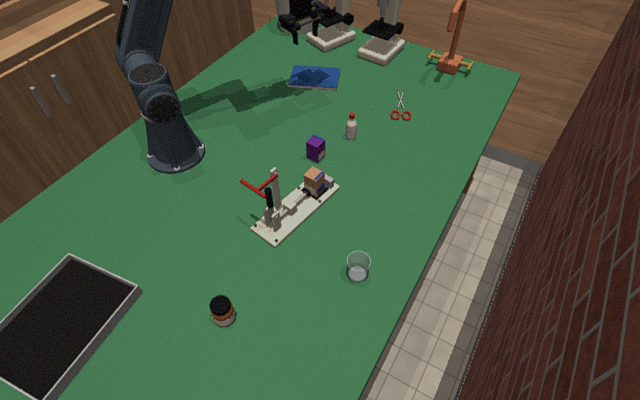

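View pics/top0.png

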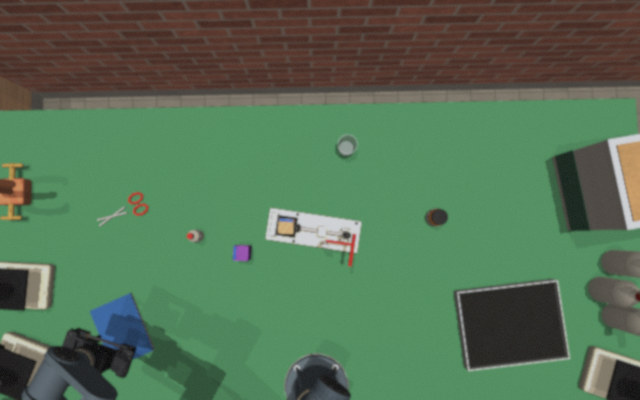

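```bash
python3 - <<'E'
import cv2
p=cv2.imread("pics/top0.png")[195:275,255:375]; cv2.imwrite("pics/c1.png",cv2.resize(p,None,fx=6.6666,fy=6.6666,interpolation=cv2.INTER_CUBIC)[:534])
E
```

```text
(no output)
```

View pics/c1.png

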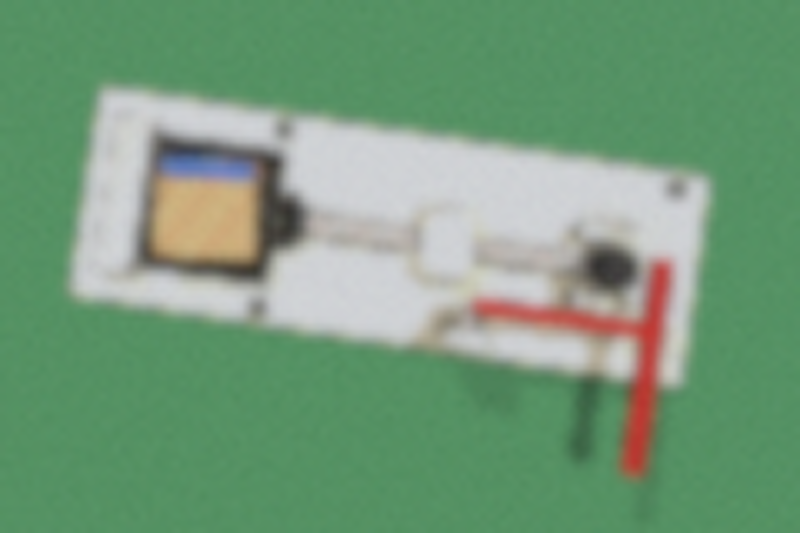

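```bash
cat > h.py <<'E'
import numpy as np,cv2
from rig import *
from scipy.spatial.transform import Rotation as Ro
def cam(n,st=None):
    c=camera_info(n)
    if n!="wrist": return c["K"],c["R"],c["t"]
    T=np.eye(4);T[:3,:3]=Ro.from_rotvec(st["tool_rot"]).as_matrix();T[:3,3]=st["tool_pos"]
    M=np.linalg.inv(T@c["T_tool_cam"]);return c["K"],M[:3,:3],M[:3,3]
def px2w(C,uv,z):
    K,R,t=C;o=-R.T@t
    d=(R.T@np.linalg.inv(K)@np.c_[np.atleast_2d(uv),np.ones(len(np.atleast_2d(uv)))].T).T
    return o+d*((z-o[2])/d[:,2])[:,None]
def w2px(C,X):
    K,R,t=C;q=(K@(R@np.atleast_2d(X).T+t[:,None])).T;return q[:,:2]/q[:,2:]
def fit(P,W): # 2D rigid: W = R P + t
    P=np.array(P)[:,:2];W=np.array(W)[:,:2];p=P-P.mean(0);w=W-W.mean(0)
    a=np.arctan2((p[:,0]*w[:,1]-p[:,1]*w[:,0]).sum(),(p*w).sum())
    R=np.array([[np.cos(a),-np.sin(a)],[np.sin(a),np.cos(a)]]);t=W.mean(0)-R@P.mean(0)
    return a,t,np.abs(P@R.T+t-W).max()
E
python3 - <<'E'
from h import *
C=cam("top");f=lambda l:np.array(l)/6.6667+[255,195]
W=px2w(C,f([(103,88),(711,177),(685,385),(70,297)]),.015);print(W)
P=np.array([(.055,.16),(.055,-.16),(-.055,-.16),(-.055,.16)])
a,t,e=fit(P,W);print(np.degrees(a),t,e)
R=np.array([[np.cos(a),-np.sin(a)],[np.sin(a),np.cos(a)]])
for n,q in dict(seat=(0,.1),tab=(-.074,-.1195),lever=(0,-.1)).items():print(n,R@q+t)
print("tab meas",px2w(C,f([(645,375),(660,265),(632,475)]),.18))
print("plinth top",px2w(C,f([(160,155),(262,165),(262,262),(153,257)]),.095))
d=np.load("pics/top0.npy")
E
```

```text
[[ 0.60522864  0.14880408  0.015     ]
 [ 0.55315419 -0.16528099  0.015     ]
 [ 0.44646361 -0.14911796  0.015     ]
 [ 0.49746845  0.16715405  0.015     ]]
-9.271983229137424 [5.25578721e-01 3.89794318e-04] 0.0011004197600488763
seat [0.54169085 0.09908326]
tab [ 0.43329157 -0.10562592]
lever [ 0.5094666  -0.09830367]
tab meas [[ 0.45947861 -0.11602108  0.18      ]
 [ 0.50978326 -0.12417174  0.18      ]
 [ 0.41395997 -0.10893856  0.18      ]]
plinth top [[0.56745047 0.11294708 0.095     ]
 [0.56159558 0.06289917 0.095     ]
 [0.51409987 0.06364345 0.095     ]
 [0.51753873 0.11704439 0.095     ]]
```

{"op": "step_arm", "data": {
  "plan": [0.21,-0.306,0.04,0,0,0.0017,-1,0.21,-0.306,0.04,0,0,0.0017,-1,0.21,-0.306,0.04,0,0,0.0017,-1,0.21,-0.306,0.04,0,0,0.0017,-1,0.21,-0.306,0.04,0,0,0.0017,-1,0.21,-0.306,0.04,0,0,0.0017,-1,0.21,-0.306,0.04,0,0,0.0017,-1,0.21,-0.306,0.04,0,0,0.0017,-1,0.21,-0.306,0.04,0,0,0.0017,-1,0.21,-0.306,0.04,0,0,0.0017,-1,0.21,-0.306,0.04,0,0,0.0017,-1,0.21,-0.306,0.04,0,0,0.0017,-1,0.21,-0.306,0.04,0,0,0.0017,-1,0.21,-0.306,0.04,0,0,0.0017,-1,0.21,-0.306,0.04,0,0,0.0017,-1,0.21,-0.306,0.04,0,0,0.0017,-1,0,0,0,0,0,0,-1,0,0,0,0,0,0,-1]
}}

```text
clock: 1.6
tool_pos: [0.5428, 0.0988, 0.2971]
tool_rot: [-0.265, -3.13, -0.0]
wrist_force: [0.7, 0.7, 0.1]
opening: 1.001
grip_force: 0.0
```

```bash
cat > look.py <<'E'
from h import *
import sys
s=read_state();p,d=grab_frame("wrist")
np.save("pics/st.npy",dict(tool_pos=s["tool_pos"],tool_rot=s["tool_rot"]),allow_pickle=True)
cv2.imwrite("pics/"+sys.argv[1],cv2.resize(p[:,:,::-1],(800,500),interpolation=cv2.INTER_CUBIC))
R=Ro.from_rotvec(s["tool_rot"]).as_matrix()
print(s["tool_pos"],"toolY",np.degrees(np.arctan2(R[1,1],R[0,1])),"z",R[:,2],"q",s["joint_positions"].round(2),s["wrist_force"],s["clock"])
E
python3 look.py w1.png
```

```text
[0.54275652 0.09875159 0.29712928] toolY 80.32821399196449 z [-5.20035840e-04  2.60019647e-04 -9.99999831e-01] q [-0.02  0.36  1.54  0.    1.25 -1.42] [0.68133003 0.73386124 0.10301146] 1.6
```

View pics/w1.png

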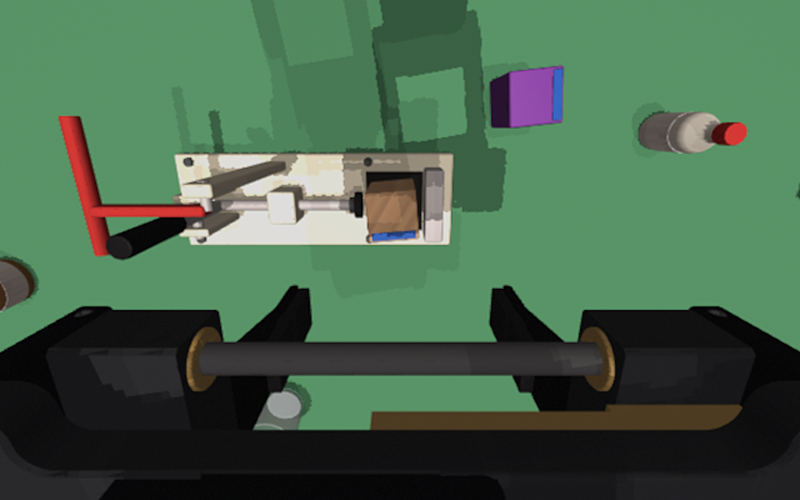

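```bash
python3 - <<'E'
import cv2
p=cv2.imread("pics/w1.png")
p=cv2.resize(p,(640,400),interpolation=cv2.INTER_AREA)[110:205,130:375]; cv2.imwrite("pics/w1c.png",cv2.resize(p,(784,304),interpolation=cv2.INTER_CUBIC))
E
```

```text
(no output)
```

View pics/w1c.png

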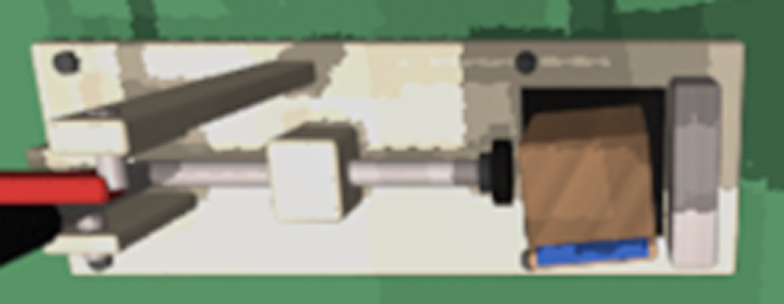

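```bash
python3 - <<'E'
from h import *
s=np.load("pics/st.npy",allow_pickle=True).item();C=cam("wrist",s);f=lambda l:(np.array(l)+.5)/3.2+[130,110]-.5
W=px2w(C,f([(745,42),(736,274),(72,274),(32,42)]),.015)
P=np.array([(-.055,.16),(.055,.16),(.055,-.16),(-.055,-.16)])
a,t,e=fit(P,W);print("base",np.degrees(a),t,e)
Wb=px2w(C,f([(670,78),(720,78),(716,266),(668,266)]),.051)
Pb=np.array([(-.04,.134),(-.04,.154),(.04,.154),(.04,.134)])
print("base+bar",np.degrees(fit(np.r_[P,Pb],np.r_[W,Wb])[0]),fit(np.r_[P,Pb],np.r_[W,Wb])[1:])
T=px2w(C,f([(519,150),(643,138),(656,256),(528,268)]),.095)
Q=np.array([(-.025,-.025),(-.025,.025),(.025,.025),(.025,-.025)])
b,c,e=fit(Q,T);print("plinth",np.degrees(b),c,e,T[:,:2])
for th in(-9.3,np.degrees(a)):
  th=np.radians(th);R=np.array([[np.cos(th),-np.sin(th)],[np.sin(th),np.cos(th)]]);print("seat",R@[0,.1]+t,"plinth in press",R.T@(c-t))
E
```

```text
base -9.619212758888041 [0.52789165 0.00161209] 0.001474877629267457
base+bar -9.417895497216518 (array([ 0.52648099, -0.0031799 ]), np.float64(0.006436111259533639))
plinth -4.423618418036279 [0.54332004 0.08983461] 0.002090664610883697 [[0.51855693 0.06849684]
 [0.5218556  0.11508157]
 [0.56818604 0.11286224]
 [0.5646816  0.06289781]]
seat [0.54405203 0.10029766] plinth in press [0.0009685  0.08955619]
seat [0.54460159 0.10020609] plinth in press [0.00046954 0.0895602 ]
```

{"op": "step_arm", "data": {
  "plan": [0,-0.046,-0.35,0,0,0.0072,-1,-0.01,-0.046,-0.35,0,0,0.0072,-1,0,0,-0.35,0,0,0,-1,0,0,-0.35,0,0,0,-1,0,0,-0.3,0,0,0,-1,0,0,-0.3,0,0,0,-1,0,0,-0.13,0,0,0,-1,0,0,-0.13,0,0,0,-1,0,0,0,0,0,0,-1,0,0,0,0,0,0,-1]
}}

```text
clock: 2.48
tool_pos: [0.5394, 0.0926, 0.071]
tool_rot: [-0.114, -3.137, -0.0]
wrist_force: [0.6, 0.1, 0.6]
opening: 0.999
grip_force: 0.0
```

{"op": "step_arm", "data": {
  "plan": [0,0,0,0,0,0,1,0,0,0,0,0,0,1,0,0,0,0,0,0,1,0,0,0,0,0,0,1,0,0,0,0,0,0,1,0,0,0,0,0,0,1,0,0,0,0,0,0,1,0,0,0,0,0,0,1],
  "newtons": 20
}}

```text
clock: 3.15
tool_pos: [0.5411, 0.0911, 0.0718]
tool_rot: [0.117, 3.139, -0.0]
wrist_force: [0.3, -0.3, 1.7]
opening: 0.571
grip_force: 20.0
```

{"op": "step_arm", "data": {
  "plan": [0,0,0.1,0,0,0,1,0,0,0.25,0,0,0,1,0,0,0.25,0,0,0,1,0,0,0.2,0,0,-0.0189,1,0.01,0.05,0,0,0,-0.0189,1,0.01,0.03,0,0,0,-0.0189,1,0,0,0,0,0,-0.0189,1,0,0,0,0,0,-0.0189,1,0,0,0,0,0,-0.0189,1,0,0,0,0,0,-0.0189,1,0,0,0,0,0,-0.0189,1,0,0,0,0,0,-0.0189,1,0,0,0,0,0,-0.0189,1,0,0,0,0,0,-0.0189,1,0,0,0,0,0,-0.0189,1,0,0,0,0,0,-0.0189,1,0,0,0,0,0,-0.0189,1,0,0,0,0,0,0,1,0,0,0,0,0,0,1]
}}

```text
clock: 4.73
tool_pos: [0.5426, 0.0993, 0.1517]
tool_rot: [-2.395, -2.033, 0.001]
wrist_force: [0.1, -0.5, -1.6]
opening: 0.571
grip_force: 20.0
```

```bash
python3 look.py w2.png
```

```text
[0.54258782 0.09931945 0.15166285] toolY -9.348040992276863 z [-5.51571544e-04  9.28414399e-05 -9.99999844e-01] q [-0.02  0.54  1.7   0.    0.9   0.14] [ 0.13048617 -0.52172191 -1.63602438] 4.7333
```

View pics/w2.png

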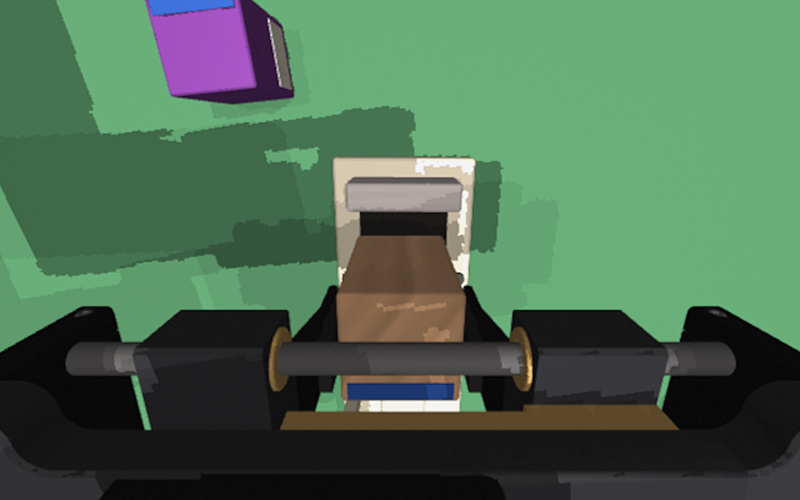

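```bash
python3 - <<'E'
from h import *
s=np.load("pics/st.npy",allow_pickle=True).item();C=cam("wrist",s);f=lambda l:(np.array(l)+.5)*.8-.5
T=px2w(C,f([(338,292),(464,292),(461,401),(342,401)]),.1745)
a=np.radians(-9.45);R=np.array([[np.cos(a),-np.sin(a)],[np.sin(a),np.cos(a)]])
t=np.array([.5267,.001])
print("plinth top in press mm",((T[:,:2]-t)@R*1e3).round(1))
g=lambda l:np.c_[np.array(l)[:,:2]@R.T+t,np.array(l)[:,2]]
q=[(-.04,.134,.051),(.04,.134,.051),(-.04,.154,.051),(.04,.154,.051),(-.055,.16,.015),(.055,.16,.015)]
print("expected px",((w2px(C,g(q))+.5)/.8-.5).round(0))
E
```

```text
plinth top in press mm [[-23.8 122.7]
 [ 23.9 122.9]
 [ 25.4  72.8]
 [-24.6  72.6]]
expected px [[343. 200.]
 [459. 200.]
 [341. 170.]
 [460. 171.]
 [328. 157.]
 [473. 157.]]
```

```bash
python3 - <<'E'
from h import *
np.set_printoptions(suppress=True)
s=np.load("pics/st.npy",allow_pickle=True).item();C=cam("wrist",s);f=lambda l:(np.array(l)+.5)*.8-.5
a=np.radians(-9.45);R=np.array([[np.cos(a),-np.sin(a)],[np.sin(a),np.cos(a)]]);t=np.array([.5267,.001])
pr=lambda W:((W[:,:2]-t)@R*1e3).round(1)
print("w2 bar top",pr(px2w(C,f([(346,211),(462,211),(346,184),(462,184)]),.051)))
print("w2 mat far edge(bar foot)/base",pr(px2w(C,f([(333,157),(475,157)]),.015)))
s1=dict(tool_pos=np.array([.54276,.09875,.29713]),tool_rot=np.array([-0.2653,-3.1303,0]))
C1=cam("wrist",s1);f=lambda l:(np.array(l)+.5)/3.2+[130,110]-.5
print("w1 bar top",pr(px2w(C1,f([(670,78),(720,78),(716,266),(668,266)]),.051)))
print("mat corner left", pr(px2w(C1,f([(521,88),(521,262)]),.015)))
print("pad front z50",pr(px2w(C1,f([(513,172)]),.045)), "guide top",pr(px2w(C1,f([(268,138),(268,215),(340,138),(343,222)]),.055)))
CT=cam("top");f=lambda l:np.array(l)/6.6667+[255,195]
print("top: tab",pr(px2w(CT,f([(660,265),(632,475)]),.18)),"lever",pr(px2w(CT,f([(612,266)]),.19)),"guide",pr(px2w(CT,f([(418,240),(473,245)]),.055)))
E
```

```text
w2 bar top [[-37.9 126.2]
 [ 42.5 126.4]
 [-37.2 144.9]
 [ 41.5 145.1]]
w2 mat far edge(bar foot)/base [[-51.4 159.8]
 [ 56.3 160.2]]
w1 bar top [[-40.7 124.5]
 [-40.7 145.1]
 [ 40.6 146. ]
 [ 40.5 124.9]]
mat corner left [[-32.6  59.6]
 [ 49.5  57. ]]
pad front z50 [[-0.3 57.8]] guide top [[-17.1 -42.6]
 [ 15.9 -46.3]
 [-17.  -12.7]
 [ 19.1 -14.6]]
top: tab [[   3.9 -126.3]
 [ -93.2 -127. ]] lever [[   0.2 -103.8]] guide [[ -0.9 -14.4]
 [  0.7 -42.2]]
```

{"op": "step_arm", "data": {
  "plan": [0,-0.027,0,0,0,0,1,0,-0.027,0,0,0,0,1,0,0,-0.15,0,0,0,1,0,0,-0.15,0,0,0,1,0,0,-0.15,0,0,0,1,0,0,-0.12,0,0,0,1,0,0,-0.1,0,0,0,1,0,0,-0.06,0,0,0,1,0,0,-0.04,0,0,0,1,0,0,0,0,0,0,1,0,0,0,0,0,0,1]
}}

```text
clock: 5.7
tool_pos: [0.5432, 0.0939, 0.0748]
tool_rot: [2.398, 2.029, 0.001]
wrist_force: [0.5, -0.6, -1.5]
opening: 0.573
grip_force: 20.0
```

{"op": "step_arm", "data": {
  "plan": [0,0,-0.015,0,0,0,1,0,0,-0.015,0,0,0,1,0,0,0,0,0,0,1,0,0,0,0,0,0,1]
}}

```text
clock: 6.03
tool_pos: [0.5432, 0.0939, 0.0718]
tool_rot: [2.398, 2.029, 0.001]
wrist_force: [-0.9, -0.6, -1.2]
opening: 0.569
grip_force: 20.0
```

{"op": "step_arm", "data": {
  "plan": [0,0,-0.005,0,0,0,1,0,0,0,0,0,0,0.1,0,0,0,0,0,0,-0.2,0,0,0,0,0,0,-0.6,0,0,0,0,0,0,-1,0,0,0,0,0,0,-1,0,0,0,0,0,0,-1,0,0,0.1,0,0,0,-1,0,0,0.3,0,0,0,-1,0,0,0.35,0,0,0,-1,0,0,0.4,0,0,0,-1,0,0,0.4,0,0,0,-1,0,0,0.4,0,0,0,-1,0,0,0.4,0,0,0,-1,0,0,0,0,0,0,-1,0,0,0,0,0,0,-1]
}}

```text
clock: 7.37
tool_pos: [0.5443, 0.0939, 0.3098]
tool_rot: [2.394, 2.026, 0.009]
wrist_force: [0.2, -0.3, 0.1]
opening: 1.001
grip_force: 0.0
```

```bash
python3 look.py w3.png
```

```text
[0.54428135 0.09392078 0.3097805 ] toolY -9.512324697333385 z [ 7.73877157e-03 -2.49458242e-04 -9.99970024e-01] q [-0.03  0.34  1.53 -0.    1.27  0.13] [ 0.15402547 -0.33950811  0.05582832] 7.3667
```

View pics/w3.png

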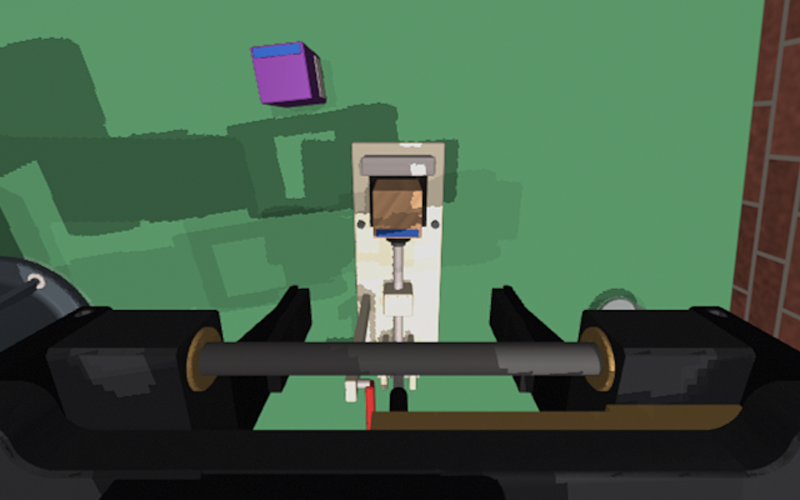

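{"op": "step_arm", "data": {
  "plan": [-0.085,-0.158,0,0,0.0012,0,-1,-0.085,-0.158,0,0,0,0.01924,-1,-0.085,-0.158,0,0,0,0.01924,-1,-0.085,-0.158,0,0,0,0.01924,-1,-0.085,-0.158,0,0,0,0.01924,-1,-0.085,-0.158,0,0,0,0.01924,-1,-0.085,-0.158,0,0,0,0.01924,-1,-0.085,-0.158,0,0,0,0.01924,-1,-0.085,-0.158,0,0,0,0.01924,-1,-0.085,-0.158,0,0,0,0.01924,-1,-0.085,-0.158,0,0,0,0.01924,-1,-0.085,-0.158,0,0,0,0.01924,-1,-0.085,-0.158,0,0,0,0.01924,-1,0,0,0,0,0,0.01924,-1,0,0,0,0,0,0,-1,0,0,0,0,0,0,-1]
}}

```text
clock: 8.75
tool_pos: [0.4314, -0.1111, 0.3046]
tool_rot: [-0.265, -3.128, 0.009]
wrist_force: [-0.2, 1.1, 0.3]
opening: 0.998
grip_force: 0.0
```

```bash
python3 look.py w4.png
```

```text
[ 0.43140959 -0.1110794   0.30462911] toolY 80.30802002955545 z [-0.00319725 -0.00551245 -0.9999797 ] q [-0.5   0.19  1.76 -0.01  1.19 -1.9 ] [-0.21078282  1.1338567   0.28395757] 8.75
```

View pics/w4.png

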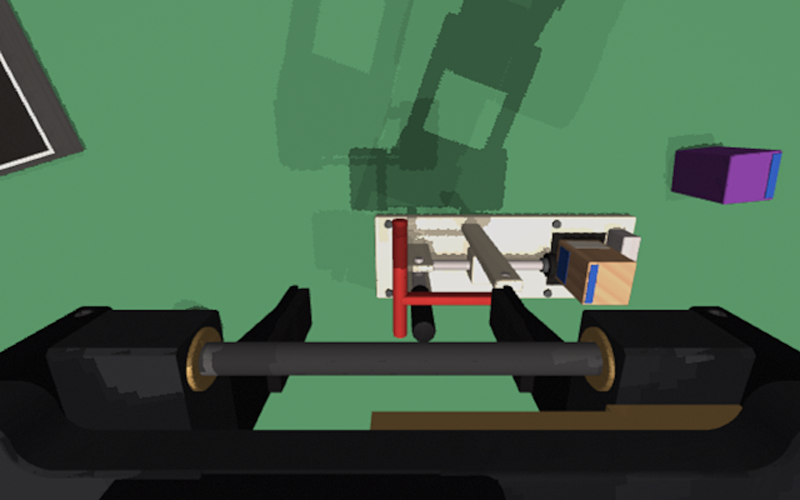

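```bash
python3 - <<'E'
from h import *
np.set_printoptions(suppress=True,precision=4)
s=np.load("pics/st.npy",allow_pickle=True).item();C=cam("wrist",s);f=lambda l:(np.array(l)+.5)*.8-.5
a=np.radians(-9.45);R=np.array([[np.cos(a),-np.sin(a)],[np.sin(a),np.cos(a)]]);t=np.array([.5265,-.0064])
pr=lambda W:((W[:,:2]-t)@R*1e3).round(1)
for n,u,z in(("tab",[(400,221),(400,336)],.184),("lever",[(424,330)],.19),("post",[(520,286)],.192),("base",[(375,215),(636,217)],.015)):
  W=px2w(C,f(u),z);print(n,W[:,:2],pr(W))
E
```

```text
tab [[ 0.4168 -0.1095]
 [ 0.5142 -0.126 ]] [[ -91.3 -119.7]
 [   7.5 -120. ]]
lever [[ 0.5083 -0.1052]] [[  -1.7 -100.5]]
post [[ 0.4811 -0.0263]] [[-41.5 -27.1]]
base [[ 0.446  -0.1465]
 [ 0.5011  0.1659]] [[ -56.4 -151.4]
 [ -53.4  165.8]]
```

{"op": "step_arm", "data": {
  "plan": [0.025,-0.01,-0.3,0,0,0,-1,0,0,-0.3,0,0,0,-1,0,0,-0.3,0,0,0,-1,0,0,-0.25,0,0,0,-1,0,0,-0.15,0,0,0,-1,0,0,-0.03,0,0,0,-1,0,0,0,0,0,0,-1,0,0,0,0,0,0,-1]
}}

```text
clock: 9.47
tool_pos: [0.4354, -0.1124, 0.1734]
tool_rot: [0.26, 3.13, -0.012]
wrist_force: [-0.5, 0.0, 0.7]
opening: 0.999
grip_force: 0.0
```

{"op": "step_arm", "data": {
  "plan": [0,0,0,0,0,0,1,0,0,0,0,0,0,1,0,0,0,0,0,0,1,0,0,0,0,0,0,1,0,0,0,0,0,0,1,0,0,0,0,0,0,1,0,0,0,0,0,0,1,0,0,0,0,0,0,1,0,0,0,0,0,0,1,0,0,0,0,0,0,1],
  "newtons": 8
}}

```text
clock: 10.3
tool_pos: [0.4349, -0.1125, 0.173]
tool_rot: [0.26, 3.13, -0.012]
wrist_force: [0.3, 0.0, 0.5]
opening: 0.326
grip_force: 0.0
```

{"op": "step_arm", "data": {
  "plan": [0,0,0,0,0,0,1,0,0,0,0,0,0,1,0,0,0,0,0,0,1,0,0,0,0,0,0,1,0,0,0,0,0,0,1,0,0,0,0,0,0,1]
}}

```text
clock: 10.8
tool_pos: [0.4348, -0.113, 0.173]
tool_rot: [0.259, 3.13, -0.013]
wrist_force: [-1.3, -3.4, -0.2]
opening: 0.134
grip_force: 8.0
```

```bash
python3 - <<'E'
import numpy as np
th=np.linspace(0,3.0,19);y=-84.5*np.cos(th);z=84.5*np.sin(th)
for a,b in zip(np.diff(y),np.diff(z)): print(f"{a*.1642/100:.3f}, {a*.9864/100:.3f}, {b/100:.3f}, 0, 0, 0, 1,",end=" ")
E
```

```text
0.002, 0.012, 0.140, 0, 0, 0, 1, 0.006, 0.034, 0.136, 0, 0, 0, 1, 0.009, 0.056, 0.129, 0, 0, 0, 1, 0.013, 0.076, 0.117, 0, 0, 0, 1, 0.016, 0.095, 0.103, 0, 0, 0, 1, 0.018, 0.110, 0.086, 0, 0, 0, 1, 0.020, 0.123, 0.066, 0, 0, 0, 1, 0.022, 0.132, 0.044, 0, 0, 0, 1, 0.023, 0.137, 0.022, 0, 0, 0, 1, 0.023, 0.139, -0.002, 0, 0, 0, 1, 0.023, 0.137, -0.025, 0, 0, 0, 1, 0.022, 0.131, -0.048, 0, 0, 0, 1, 0.020, 0.121, -0.069, 0, 0, 0, 1, 0.018, 0.108, -0.088, 0, 0, 0, 1, 0.015, 0.092, -0.105, 0, 0, 0, 1, 0.012, 0.074, -0.119, 0, 0, 0, 1, 0.009, 0.053, -0.130, 0, 0, 0, 1, 0.005, 0.031, -0.137, 0, 0, 0, 1,
```

{"op": "step_arm", "data": {
  "plan": [0.002,0.012,0.14,0,0,0,1,0.006,0.034,0.136,0,0,0,1,0.009,0.056,0.129,0,0,0,1,0.013,0.076,0.117,0,0,0,1,0.016,0.095,0.103,0,0,0,1,0.018,0.11,0.086,0,0,0,1,0.02,0.123,0.066,0,0,0,1,0.022,0.132,0.044,0,0,0,1,0.023,0.137,0.022,0,0,0,1,0,0,0,0,0,0,1]
}}

```text
clock: 11.63
tool_pos: [0.4487, -0.0334, 0.2588]
tool_rot: [0.257, 3.127, -0.01]
wrist_force: [-1.2, 0.4, 10.1]
opening: 0.133
grip_force: 8.0
```

{"op": "step_arm", "data": {
  "plan": [0.023,0.139,-0.002,0,0,0,1,0.023,0.137,-0.025,0,0,0,1,0.022,0.131,-0.048,0,0,0,1,0.02,0.121,-0.069,0,0,0,1]
}}

```text
clock: 11.97
tool_pos: [0.4574, 0.0181, 0.2432]
tool_rot: [0.259, 3.128, -0.012]
wrist_force: [1.7, -1.0, 0.0]
opening: 0.13
grip_force: 8.0
```

{"op": "step_arm", "data": {
  "plan": [0.018,0.108,-0.088,0,0,0,1,0.015,0.092,-0.105,0,0,0,1,0.012,0.074,-0.119,0,0,0,1,0.009,0.053,-0.13,0,0,0,1,0.005,0.031,-0.137,0,0,0,1,0,0,0,0,0,0,1,0,0,0,0,0,0,1]
}}

```text
clock: 12.55
tool_pos: [0.4627, 0.0527, 0.1837]
tool_rot: [-0.258, -3.131, 0.015]
wrist_force: [0.8, -5.6, -2.2]
opening: 0.135
grip_force: 8.0
```

{"op": "step_arm", "data": {
  "plan": [0,0,-0.025,0,0,0,1,0,0,0,0,0,0,1,0,0,0,0,0,0,-1,0,0,0,0,0,0,-1,0,0,0,0,0,0,-1,0,0,0,0,0,0,-1,0,0,0,0,0,0,-1,0,0,0,0,0,0,-1,0,0,0,0,0,0,-1,0,0,0,0,0,0,-1,0,0,0.2,0,0,0,-1,0,0,0.35,0,0,0,-1,0,0,0.35,0,0,0,-1,0,0,0.35,0,0,0,-1,0,0,0,0,0,0,-1]
}}

```text
clock: 13.8
tool_pos: [0.4666, 0.0533, 0.3141]
tool_rot: [0.258, 3.116, -0.012]
wrist_force: [0.9, 0.2, -0.3]
opening: 0.974
grip_force: 0.0
```

{"op": "step_arm", "data": {
  "plan": [0.036,-0.121,0,0,0,-0.01924,-1,0.036,-0.121,0,0,0,-0.01924,-1,0.036,-0.121,0,0,0,-0.01924,-1,0.036,-0.121,0,0,0,-0.01924,-1,0.036,-0.121,0,0,0,-0.01924,-1,0.036,-0.121,0,0,0,-0.01924,-1,0.036,-0.121,0,0,0,-0.01924,-1,0.036,-0.121,0,0,0,-0.01924,-1,0.036,-0.121,0,0,0,-0.01924,-1,0.036,-0.121,0,0,0,-0.01924,-1,0.036,-0.121,0,0,0,-0.01924,-1,0.036,-0.121,0,0,0,-0.01924,-1,0.036,-0.121,0,0,0,-0.01924,-1,0,0,0,0,0,0,-1,0,0,0,0,0,0,-1]
}}

```text
clock: 15.05
tool_pos: [0.509, -0.1038, 0.307]
tool_rot: [-2.391, -2.028, 0.009]
wrist_force: [0.1, 0.6, 0.2]
opening: 0.999
grip_force: 0.0
```

```bash
python3 look.py w5.png; python3 - <<'E'
from h import *
p,_=grab_frame("scene");p=p[150:260,220:370,::-1];a=cv2.resize(p,(600,440),interpolation=cv2.INTER_CUBIC)
b=cv2.resize(cv2.imread("pics/w5.png")[:,:],(256,160),interpolation=cv2.INTER_AREA)
a=cv2.copyMakeBorder(a,0,160,0,0,cv2.BORDER_CONSTANT);a[440:,:256]=b
w=cv2.imread("pics/w5.png")[250:450,250:680];a[440:600,256:600]=cv2.resize(w,(344,160))
cv2.imwrite("pics/m5.png",a)
E
```

```text
[ 0.50903584 -0.10379521  0.30699324] toolY -9.40913935029344 z [-8.49429422e-03  8.18931551e-04 -9.99963587e-01] q [-0.41  0.3   1.59 -0.    1.25 -0.25] [0.05763526 0.59721449 0.15928862] 15.05
```

View pics/m5.png

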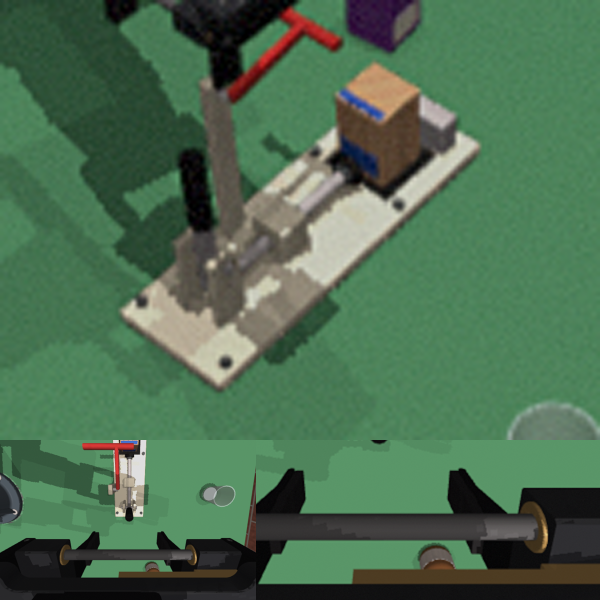

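{"op": "step_arm", "data": {
  "plan": [0.005,-0.012,-0.3,0,-0.0013,0,-1,0,0,-0.3,0,0,0,-1,0,0,-0.3,0,0,0,-1,0,0,-0.3,0,0,0,-1,0,0,-0.2,0,0,0,-1,0,0,-0.12,0,0,0,-1,0,0,0,0,0,0,-1,0,0,0,0,0,0,-1]
}}

```text
clock: 15.82
tool_pos: [0.5094, -0.1041, 0.1552]
tool_rot: [-2.395, -2.031, 0.0]
wrist_force: [0.4, -0.3, 1.7]
opening: 1.001
grip_force: 0.0
```

{"op": "step_arm", "data": {
  "plan": [0,0,0,0,0,0,1,0,0,0,0,0,0,1,0,0,0,0,0,0,1,0,0,0,0,0,0,1,0,0,0,0,0,0,1,0,0,0,0,0,0,1,0,0,0,0,0,0,1,0,0,0,0,0,0,1,0,0,0,0,0,0,1,0,0,0,0,0,0,1,0,0,0,0,0,0,1,0,0,0,0,0,0,1,0,0,0,0,0,0,1,0,0,0,0,0,0,1],
  "newtons": 45
}}

```text
clock: 16.98
tool_pos: [0.5103, -0.105, 0.1555]
tool_rot: [2.397, 2.029, 0.002]
wrist_force: [2.1, 0.5, -2.0]
opening: 0.221
grip_force: 45.0
```

```bash
python3 - <<'E'
import numpy as np
r=83;th=np.linspace(0,.57,13);y=-r*np.sin(th);z=r*np.cos(th)
for a,b in zip(np.diff(y),np.diff(z)): print(f"{a*.1642/100:.3f}, {a*.9864/100:.3f}, {b/100:.3f}, 0, 0, 0, 1,",end=" ")
E
```

```text
-0.006, -0.039, -0.001, 0, 0, 0, 1, -0.006, -0.039, -0.003, 0, 0, 0, 1, -0.006, -0.039, -0.005, 0, 0, 0, 1, -0.006, -0.038, -0.007, 0, 0, 0, 1, -0.006, -0.038, -0.008, 0, 0, 0, 1, -0.006, -0.038, -0.010, 0, 0, 0, 1, -0.006, -0.037, -0.012, 0, 0, 0, 1, -0.006, -0.036, -0.014, 0, 0, 0, 1, -0.006, -0.036, -0.015, 0, 0, 0, 1, -0.006, -0.035, -0.017, 0, 0, 0, 1, -0.006, -0.034, -0.019, 0, 0, 0, 1, -0.006, -0.033, -0.020, 0, 0, 0, 1,
```

{"op": "step_arm", "data": {
  "plan": [-0.006,-0.039,-0.001,0,0,0,1,-0.006,-0.039,-0.003,0,0,0,1,-0.006,-0.039,-0.005,0,0,0,1,-0.006,-0.038,-0.007,0,0,0,1,-0.006,-0.038,-0.008,0,0,0,1,-0.006,-0.038,-0.01,0,0,0,1,-0.006,-0.037,-0.012,0,0,0,1,-0.006,-0.036,-0.014,0,0,0,1,-0.006,-0.036,-0.015,0,0,0,1,0,0,0,0,0,0,1]
}}

```text
clock: 17.82
tool_pos: [0.5049, -0.1372, 0.1498]
tool_rot: [-2.399, -2.026, -0.007]
wrist_force: [0.3, 6.3, 11.8]
opening: 0.215
grip_force: 45.0
```

{"op": "step_arm", "data": {
  "plan": [-0.006,-0.035,-0.017,0,0,0,1,-0.006,-0.034,-0.019,0,0,0,1,-0.006,-0.033,-0.02,0,0,0,1,0,0,0,0,0,0,1,0,0,0,0,0,0,1,0,0,0,0,0,0,1]
}}

```text
clock: 18.32
tool_pos: [0.503, -0.1486, 0.1448]
tool_rot: [2.398, 2.028, 0.004]
wrist_force: [-2.2, 4.1, 16.1]
opening: 0.213
grip_force: 45.0
```

```bash
python3 - <<'E'
from h import *
s=read_state();print(s["tool_pos"],s["wrist_force"],s["grip_force"])
p,_=grab_frame("scene");p=p[150:260,220:370,::-1];cv2.imwrite("pics/s6.png",cv2.resize(p,(780,572),interpolation=cv2.INTER_CUBIC))
E
```

```text
[ 0.50302596 -0.14861641  0.14480035] [-2.16795509  4.05083916 16.138735  ] 44.99188128858805
```

View pics/s6.png

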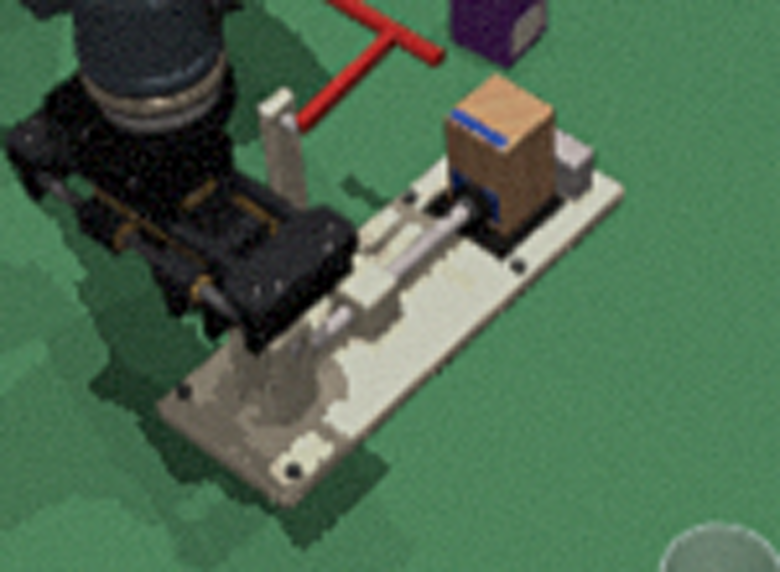

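{"op": "step_arm", "data": {
  "plan": [-0.003,-0.02,0,0,0,0,1,-0.003,-0.02,0,0,0,0,1,0,0,0,0,0,0,1,0,0,0,0,0,0,1,0,0,0,0,0,0,1],
  "newtons": 60
}}

```text
clock: 18.78
tool_pos: [0.5026, -0.1506, 0.1439]
tool_rot: [-2.399, -2.026, -0.008]
wrist_force: [1.1, 9.1, 10.8]
opening: 0.216
grip_force: 60.0
```

{"op": "step_arm", "data": {
  "plan": [-0.003,-0.02,-0.01,0,0,0,1,-0.003,-0.02,-0.01,0,0,0,1,0,0,0,0,0,0,1,0,0,0,0,0,0,1,0,0,0,0,0,0,1,0,0,0,0,0,0,1]
}}

```text
clock: 19.28
tool_pos: [0.5019, -0.1544, 0.1417]
tool_rot: [-2.399, -2.025, -0.008]
wrist_force: [1.9, 9.5, 9.0]
opening: 0.214
grip_force: 60.0
```

```bash
python3 - <<'E'
from h import *
np.set_printoptions(suppress=True,precision=1,linewidth=150)
a=np.radians(-9.45);R=np.array([[np.cos(a),-np.sin(a)],[np.sin(a),np.cos(a)]]);t=np.array([.5265,-.0064])
s=read_state();print(s["wrist_force"],((s["tool_pos"][:2]-t)@R*1e3),s["tool_pos"][2])
for n in("wrist","scene","top"):
    s=read_state();p,d=grab_frame(n);K,Rc,tc=cam(n,s)
    v,u=np.nonzero(d>0);z=d[v,u];X=(np.linalg.inv(K)@np.c_[u,v,np.ones(len(u))].T)*z
    W=(Rc.T@(X-tc[:,None])).T;P=np.c_[(W[:,:2]-t)@R,W[:,2]]*1e3
    m=(abs(P[:,0])<14)&(P[:,1]>-190)&(P[:,1]<-70)&(P[:,2]>70)&(P[:,2]<200)
    print(n,m.sum());rgb=p[v,u][m];Q=P[m]
    for lo in range(70,200,8):
        k=(Q[:,2]>=lo)&(Q[:,2]<lo+8)
        if k.sum():print(lo,k.sum(),"y",np.percentile(Q[k,1],[2,50,98]),"x",np.percentile(Q[k,0],[2,98]),rgb[k].mean(0))
E
```

```text
[1.9 9.5 9. ] [   0.1 -150.1] 0.14172783898157895
wrist 6036
70 150 y [-112.2  -90.4  -87.3] x [-12.6  13.7] [114.9 107.5 103.5]
78 452 y [-107.7  -97.8  -89.3] x [-12.4  13.7] [118.6 111.2 108. ]
86 312 y [-113.8  -99.5  -88. ] x [-13.9  13.7] [120.9 112.9 104.7]
94 161 y [-106.5 -103.8 -101.1] x [-4.9  6.5] [115.7 108.5 106.1]
102 173 y [-110.9 -108.2 -105.6] x [-5.1  6.2] [115.6 108.3 106.3]
110 166 y [-120.1 -111.9 -110.2] x [-8.9 10.3] [56.4 52.8 51.3]
118 342 y [-124.3 -115.7 -112.1] x [-8.8 10. ] [14.9 14.8 15. ]
126 407 y [-140.9 -120.6 -116.5] x [-11.6  12.1] [15.8 16.3 15.9]
134 508 y [-141.2 -125.5 -120.9] x [-13.2  12.9] [14.9 15.1 15. ]
142 576 y [-141.2 -130.  -125.6] x [-13.2  13.1] [13.4 12.5 13.2]
150 658 y [-141.4 -134.8 -130.2] x [-13.4  12.9] [13.6 12.8 13.4]
158 738 y [-144.7 -139.1 -134.6] x [-13.1  13.1] [13.6 12.7 13.4]
166 785 y [-161.5 -141.7 -139.2] x [-13.4  13.1] [16.6 17.8 16.9]
174 441 y [-159.8 -156.2 -139.9] x [-13.5  13.8] [23.7 24.9 23.8]
182 64 y [-160.8 -154.5 -147.6] x [-13.7 -13.4] [19.3 27.7 21.4]
190 79 y [-156.3 -148.9 -141. ] x [-13.7 -13.4] [7.2 6.7 7.1]
198 24 y [-150.  -145.3 -139. ] x [-13.7 -13.4] [7.8 7.5 7.9]
scene 12
126 2 y [-160.  -157.4 -154.9] x [-12.4 -10.8] [17.  21.5 16.5]
134 4 y [-162.6 -160.9 -158.7] x [-10.6  13.1] [21.8 35.8 24.5]
142 4 y [-162.1 -160.1 -151. ] x [-10.3  13.5] [25.2 25.  24.5]
150 1 y [-160.5 -160.5 -160.5] x [9.9 9.9] [ 3. 14. 10.]
158 1 y [-162.2 -162.2 -162.2] x [13.3 13.3] [14.  6.  7.]
top 50
70 7 y [-101.1  -87.7  -82.1] x [-10.6   2.9] [113.7 108.3 101.7]
78 17 y [-102.7  -95.9  -89.3] x [-11.9  13. ] [117.5 112.  104. ]
86 11 y [-110.5  -96.8  -86.9] x [-5.5 13.4] [114.3 109.5 101.6]
94 7 y [-107.6 -100.3  -89.5] x [-6.6 13.3] [124.7 119.1 108.1]
102 7 y [-106.3 -103.1 -100.3] x [-4.5  2.7] [95.1 90.6 86.1]
110 1 y [-108.4 -108.4 -108.4] x [3.2 3.2] [83. 78. 73.]
```

```bash
cat > lev.py <<'E'
from h import *
a=np.radians(-9.45);R=np.array([[np.cos(a),-np.sin(a)],[np.sin(a),np.cos(a)]]);t=np.array([.5265,-.0064])
for i in range(2):
    s=read_state();p,d=grab_frame("wrist");K,Rc,tc=cam("wrist",s)
    v,u=np.nonzero(d>0);z=d[v,u];X=(np.linalg.inv(K)@np.c_[u,v,np.ones(len(u))].T)*z
    W=(Rc.T@(X-tc[:,None])).T;P=np.c_[(W[:,:2]-t)@R,W[:,2]]*1e3
    m=(abs(P[:,0]-.5)<4)&(P[:,1]>-150)&(P[:,1]<-100)&(P[:,2]>114)&(P[:,2]<162);Q=P[m]
    for k in range(5):
        c=np.polyfit(Q[:,2],Q[:,1],1);r=Q[:,1]-np.polyval(c,Q[:,2]);Q=Q[abs(r)<max(2*r.std(),.3)]
    print("theta line",np.arctan(-c[0]),len(Q),r.std(),"axis y at z=80",np.polyval(c,80))
print(((s["tool_pos"][:2]-t)@R*1e3),s["tool_pos"][2],s["wrist_force"])
E
python3 lev.py
```

```text
theta line 0.5137069492742913 947 0.5389775027614816 axis y at z=80 -90.61270168798791
theta line 0.5158313592560159 944 0.5223654930302323 axis y at z=80 -90.40464011353036
[ 9.96518689e-02 -1.50068767e+02] 0.1417599088180784 [ 1.18348529  9.49577057 10.21199703]
```

{"op": "step_arm", "data": {
  "plan": [-0.003,-0.02,-0.01,0,0,0,1,-0.003,-0.02,-0.01,0,0,0,1,0,0,0,0,0,0,1,0,0,0,0,0,0,1,0,0,0,0,0,0,1,0,0,0,0,0,0,1]
}}

```text
clock: 20.03
tool_pos: [0.5015, -0.1574, 0.14]
tool_rot: [-2.398, -2.025, -0.01]
wrist_force: [3.7, 12.9, 11.6]
opening: 0.209
grip_force: 60.0
```

```bash
python3 lev.py
```

```text
theta line 0.5466261475204042 1007 0.5388398097505414 axis y at z=80 -90.3533005460788
theta line 0.5475631886515977 999 0.49368583440219654 axis y at z=80 -90.2337676535887
[ 6.31144553e-02 -1.53012947e+02] 0.1400155282442615 [ 1.78595778 13.12692624 13.13184147]
```

{"op": "step_arm", "data": {
  "plan": [-0.003,-0.02,-0.01,0,0,0,1,-0.003,-0.02,-0.01,0,0,0,1,0,0,0,0,0,0,1,0,0,0,0,0,0,1,0,0,0,0,0,0,1,0,0,0,0,0,0,1]
}}

```text
clock: 20.63
tool_pos: [0.5014, -0.1575, 0.1398]
tool_rot: [-2.397, -2.021, -0.017]
wrist_force: [5.3, 25.7, 26.4]
opening: 0.212
grip_force: 60.0
```

```bash
python3 lev.py
```

```text
theta line 0.5526443973660342 1017 0.5209360277232857 axis y at z=80 -89.90236751586264
theta line 0.5499076644159026 1004 0.52697373037594 axis y at z=80 -90.17073282413361
[ 9.54204080e-02 -1.53195876e+02] 0.1397946841424055 [ 4.82961771 25.53856611 26.99024031]
```

{"op": "step_arm", "data": {
  "plan": [0.001,0.01,0.01,0,0,0,1,0,0,0,0,0,0,1,0,0,0,0,0,0,1,0,0,0,0,0,0,1,0,0,0,0,0,0,1,0,0,0,0,0,0,1]
}}

```text
clock: 21.23
tool_pos: [0.5014, -0.1575, 0.1399]
tool_rot: [-2.397, -2.022, -0.015]
wrist_force: [5.3, 22.8, 19.4]
opening: 0.207
grip_force: 60.0
```

```bash
python3 lev.py; python3 - <<'E'
from h import *
a=np.radians(-9.45);R=np.array([[np.cos(a),-np.sin(a)],[np.sin(a),np.cos(a)]]);t=np.array([.5265,-.0064])
p,d=grab_frame("top");K,Rc,tc=cam("top")
v,u=np.nonzero(d>0);X=(np.linalg.inv(K)@np.c_[u,v,np.ones(len(u))].T)*d[v,u]
W=(Rc.T@(X-tc[:,None])).T;P=np.c_[(W[:,:2]-t)@R,W[:,2]]*1e3
m=(abs(P[:,0])<45)&(P[:,1]>60)&(P[:,1]<150)&(P[:,2]>80)&(P[:,2]<110);print("plinth top",P[m].min(0),P[m].max(0),p[v,u][m].shape)
b=m&(p[v,u][:,2]>p[v,u][:,0].astype(int)+40);print("blue",P[b].mean(0),b.sum())
r=(p[v,u][:,0]>120)&(p[v,u][:,1]<70)&(P[:,2]>150)&(abs(P[:,0]+45)<60)&(abs(P[:,1])<150);print("red",np.percentile(P[r],[2,98],axis=0),r.sum())
E
```

```text
theta line 0.5490674807931141 1002 0.525137148226125 axis y at z=80 -90.2450367068908
theta line 0.5487686810993357 980 0.47547863826263065 axis y at z=80 -90.19521371335303
[ 3.68546573e-02 -1.53140024e+02] 0.13986713958300015 [ 5.19454659 22.29113544 19.15639866]
plinth top [-27.21323564  85.6431683   81.19459634] [ 22.6285818  135.57858292 102.95491586] (236, 3)
blue [-1.88720737 90.41738267 95.48588903] 27
red [[-84.77964922  46.92868766 193.29163789]
 [ -6.68531984  53.89720069 202.97221932]] 40
```

```bash
python3 -c "
from rig import *
print(sign_off())"
```

```text
the job is handed in; nothing more can be done
None
```

The job is handed in at about 21 s of the 67 s allowed: the plinth stands with its blue plate squarely facing the pad, pressed against the steel bar; the red catch is flipped right over; and the gripper holds the lever at its stop (about 0.55 rad measured). The bottle, jar and beaker were left alone.

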